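# Change over the two magnetic stirrers

## Robot

A 6-joint arm with a two-finger parallel gripper is mounted at the origin on a cart in front of the work surface, level with it; the furniture and walls round the work are solid. World frame = base frame: x ahead of the robot, y to its left, z up, the work surface at z = 0. Lengths are in m, angles in degrees, forces in N, time in s.
With the tool pointing down it reaches from about 0.35 to 0.875 m from the base axis. Payload 4.2 kg.
Tool frame: the origin (TCP) lies midway between the tips of the shut fingers; the grasp point (between the pads) lies 19 mm behind it; z points along the fingers, y is the direction in which the jaws open and shut (so a half turn about z gives the same grasp; the last joint's range is limited). The gripper opens to 87 mm and grips with 3 to 60 N. Pads are 19 mm wide; open, the fingers measure 117 mm over their backs; the gripper's body (75 mm by 190 mm) begins 51 mm behind the grasp point.
Start: joints at [-54.282, 22.042, 0.453, 0, -68.411, -14.817], TCP at [0.223, -0.584, 0.223] pointing down, gripper open.
Joint ranges: [-179.83, 179.83], [-69.29, 118.12], [-61.27, 80.66], [-181.25, 117.63], [-171.15, -9.14], [-177.46, 177.46]. Speed limits (degrees/s): [159.86, 159.86, 180, 180, 180, 180].

## Interface

Orientations are given as a 3x3 rotation matrix whose columns are the frame's x, y, z axes.
In Python, from station import r gives the robot as it stands.
- The arm moves only by the tool play_rows, never from a script. Its argument "commands" is a list that holds one entry, the list of rows, each a list of 7 numbers: the shift along the world's x, y, z in m, then the turn, a rotation vector about the world's x, y, z in rad, then the closure, from 0 (fully open) to 1 (shut). A call has 1 to 5 rows; each row is the pose to reach, as a shift and turn from the pose commanded when the call began; what a row does not reach only later rows make up. A row lasts 1/10 s, in which the tool goes at most 50 mm and 8.59 degrees, less where a joint would pass 70% of its speed; a pose out of reach is approached as far as the arm can. A call with a gripper value outside its range is refused whole. The fingers move at their own pace and stop on an object; the grip force is fixed at half the most. Time passes only in rows, so rows that repeat a pose let the fingers close. It gives the time, the measured TCP pose, the force and the opening at its end, in the units of the state.
- r.sense(): the state, without advancing time (a new reading comes with each control period).
- r.capture(name): name is "scene" or "top" or "wrist"; returns a dict with "image" (480x640x3 uint8, red, green, blue), "range_z" (480x640 float32, m along the optical axis (not along the pixel's ray), 0 where there is no reading), "intrinsics" (3x3 intrinsics, pixels), "extrinsics" (4x4, takes a point from camera to world coordinates); the wrist camera has in their place "mount" (4x4, takes a point from camera to tool coordinates, whose origin is the TCP and whose axes are the flange's). Camera axes: x right, y up, looking along -z (the intrinsics and any distortion apply to the point x, -y, -z); pixel columns grow to the right and rows downward; lengths in m; the calibration is good to about 2 mm. A picture is of the moment at which its call begins: read the wrist's pose just before it.
- r.finish_job(): hands the job in, once; it reports no verdict.
The state is a dict: "time_s": time; "joints": joint angles; "joint_velocities": joint speeds; "effort": joint torques, N m; "tcp_pos": TCP position; "ee_rot": TCP orientation; "wrist_force": force on the tool from outside, world axes, zero at the start; "moment": the same for the moment, N m; "gripper_width": opening from 0.0 (shut) to 1.0 (fully open).
Only numpy, scipy, OpenCV 4.12 (cv2) and the standard library are available. Lean on these libraries where they do the work, as an engineer would, in place of code of your own. Each camera call takes 0.05 s, during which the arm holds its last target. There are 200 camera calls.

## Task

The brown bottle has been stirred long enough and the beaker is next. First switch off the stirrer that the brown bottle stands on, then switch on the stirrer that the beaker stands on, each time by pressing down the raised half of its big black rocker switch until it snaps over (half with the green bar down = on, half with the white bar down = off). Leave the bottle and the beaker standing on their plates.

Things in the scene. Friction and masses are not known exactly. Their poses are not given: they have to be found in the camera images.
- bottle_off_pad (a point): Press point on the OFF half (white bar, +y side) of the black V rocker of the brown bottle's stirrer, on its top face, 26 mm from the hinge line. Rocker 36 x 76 mm, hinge along x (level, to the stirrer's back), tips 0.24 rad each way; each half 38 mm long. Starts raised, point 70 mm high; fully down 58 mm, half level. Spring: about 5 N at first, none past half-way (64 mm), then it snaps over and stays.
- beaker_on_pad (a point): Press point on the ON half (green bar, -y side, right seen from the front) of the same kind of rocker on the beaker's stirrer: top face, 26 mm from the hinge line, x along the hinge to the back. Starts raised, 70 mm high; fully down 58 mm; same spring. Both stirrers: fixed white boxes 210 (x) x 145 x 52 mm high, rocker on top at the front, dark plate at the back, its top 62 mm high.
- brown_bottle: Brown bottle with black cap, 50 mm across, 92 mm high, loose on the dark plate of its stirrer, about 105 mm behind the middle of that stirrer's rocker. Origin at the centre of its underside, z up.
- beaker: Clear glass beaker, 54 mm across, 68 mm high, loose on the dark plate of the other stirrer, about 105 mm behind the middle of that stirrer's rocker. Origin at the centre of its underside, z up.

How it is judged (in metres and radians):
On the way, in this order (a step that is already met when the one before it is completed fails the run):
1. the brown bottle's stirrer is switched off (its OFF half is down) (height (world z) of bottle_off_pad below 0.0605 m), for 0.1 s.
2. then the beaker's stirrer is switched on (its ON half is down) (height (world z) of beaker_on_pad below 0.0605 m), for 0.1 s.
At the end, for the whole second after the job is handed in: The OFF half of the brown bottle's stirrer and the ON half of the beaker's stirrer are both down (press points below 60.5 mm height, 58 mm when fully down), and the bottle and the beaker stand still and upright (within about 9 degrees) within 30 mm of where they stood (height (world z) of each of bottle_off_pad, beaker_on_pad below 0.0605 m and angle between each of brown_bottle, beaker's own z axis and vertical below 0.15 rad and distance of each of brown_bottle, beaker from where it was at the start of the episode below 0.03 m and linear speed of each of brown_bottle, beaker below 0.03 m/s); the robot touches nothing.
It fails at once if the brown bottle is knocked over or off its place (angle between brown_bottle's own z axis and vertical above 0.5 rad or distance of brown_bottle from where it was at the start of the episode above 0.05 m).
It fails at once if the beaker is knocked over or off its place (angle between beaker's own z axis and vertical above 0.5 rad or distance of beaker from where it was at the start of the episode above 0.05 m).
It also fails if it takes over 37 s, if anything falls off the work surface, if the arm or the gripper's body presses on something with over 40 N, if the wrist force passes 120 N, or if a joint passes its speed limit or range.

## Working session

There is one attempt and no reset: what is moved stays moved. The work goes in short steps, Python scripts to look and compute and a tool call to move; the robot and the scene stay as the last step left them, time stands still between calls to the robot, and variables do not carry over. Pictures are saved under pics/ and viewed, about 8 in all and at most 12, crops included, and the job is handed in when it is done.

Besides the shell and the picture viewer there is one more tool, called after "Emit:" in YAML: its name, and indented under it one key for each argument. play_rows: Moves the arm, as the interface text tells. Its arguments: {"type":"object","properties":{"commands":{"type":"array","items":{"type":"array","items":{"type":"array","items":{"type":"number"}}}}},"required":["commands"]}

```bash
mkdir -p pics; cat > h.py <<'E'
import numpy as np, cv2
from station import r
def cap(n):
    s=r.sense(); c=r.capture(n)
    if 'extrinsics' in c: T=np.array(c['extrinsics'])
    else:
        B=np.eye(4); B[:3,:3]=s['ee_rot']; B[:3,3]=s['tcp_pos']; T=B@np.array(c['mount'])
    c['T']=T; return c
def world(c):
    K=np.array(c['intrinsics']); d=c['range_z']; v,u=np.mgrid[:480,:640]
    P=np.stack([(u-K[0,2])/K[0,0]*d,-(v-K[1,2])/K[1,1]*d,-d],-1)
    return P@c['T'][:3,:3].T+c['T'][:3,3]
def save(c,f): cv2.imwrite('pics/'+f,c['image'][:,:,::-1])
E
python3 - <<'E'
from h import *
a=cap('scene');b=cap('top')
cv2.imwrite('pics/a.png',cv2.resize(np.vstack([a['image'],b['image']])[:,:,::-1],(400,600)))
save(b,'top.png');save(a,'scene.png')
for n,c in(('s',a),('t',b)): np.savez(n,image=c['image'],W=world(c)); print(c['T'].round(3),c.keys())
print(r.sense())
E
```

```text
[[-0.473  0.529 -0.705 -0.333]
 [-0.881 -0.303  0.363  0.451]
 [-0.022  0.793  0.609  0.854]
 [ 0.     0.     0.     1.   ]] dict_keys(['image', 'range_z', 'intrinsics', 'extrinsics', 'T'])
[[ 0.002  0.989 -0.146  0.373]
 [-1.     0.005  0.018  0.027]
 [ 0.019  0.146  0.989  1.034]
 [ 0.     0.     0.     1.   ]] dict_keys(['image', 'range_z', 'intrinsics', 'extrinsics', 'T'])
{'time_s': 0.1, 'joints': array([-5.42810778e+01,  2.20861561e+01,  3.87712011e-01, -2.65216527e-02,
       -6.84124948e+01, -1.48175463e+01]), 'joint_velocities': array([-0.01407317, -0.13871493,  0.14724392,  0.02137224,  0.04250099,
        0.08301141]), 'effort': array([-5.17646640e-04, -3.91689777e+01,  1.87934250e+01,  4.23180163e+00,
        1.35110045e-02, -7.02632337e-05]), 'tcp_pos': array([ 0.22280932, -0.5833495 ,  0.2215687 ]), 'ee_rot': array([[-9.34256770e-01, -3.56600164e-01, -7.80922361e-04],
       [-3.56601010e-01,  9.34254995e-01,  1.82327524e-03],
       [ 7.94003661e-05,  1.98188494e-03, -9.99998033e-01]]), 'wrist_force': array([-0.18048399,  0.32022844,  0.89385327]), 'moment': array([-0.01297956, -0.03072043, -0.03506489]), 'gripper_width': 1.0012686551936136}
```

View pics/top.png

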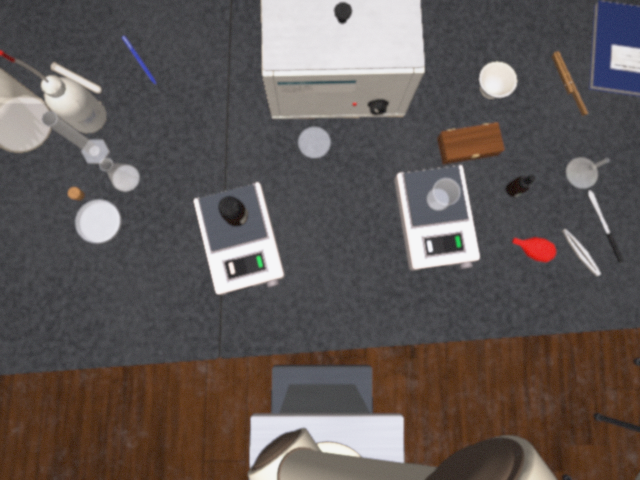

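View pics/scene.png

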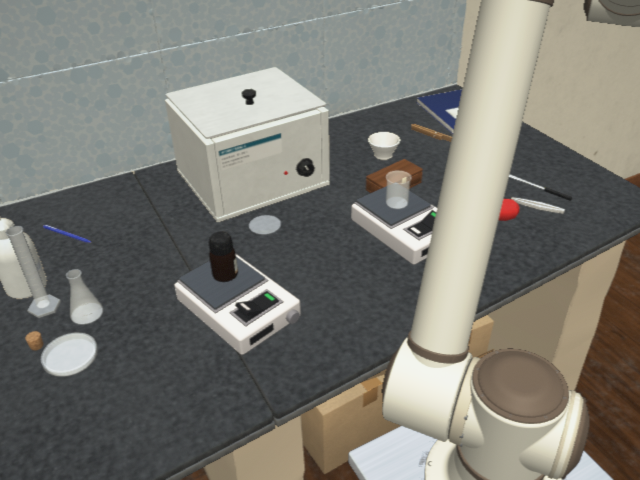

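The top view shows the bottle's stirrer on the left (rocker about (245,265)) and the beaker's on the right (rocker about (444,245)). On both, the white bar is on the left (+y) and the green bar on the right. Next I'll locate the bars and rocker outlines.

```bash
cat > m.py <<'E'
from h import *
def ray(c,u,v,z):
    K=np.array(c['intrinsics']); d=c['T'][:3,:3]@np.array([(u-K[0,2])/K[0,0],-(v-K[1,2])/K[1,1],-1])
    o=c['T'][:3,3]; return o+d*(z-o[2])/d[2]
E
python3 - <<'E'
from m import *
c=cap('top'); W=world(c); im=c['image'].astype(int)
hsv=cv2.cvtColor(c['image'],cv2.COLOR_RGB2HSV)
for n,(x0,y0,x1,y1) in dict(bottle=(190,180,290,300),beaker=(390,160,485,275)).items():
    sub=np.zeros((480,640),np.uint8); sub[y0:y1,x0:x1]=1
    white=((im.min(2)>170)*sub).astype(np.uint8)
    # whole box outline
    cs,_=cv2.findContours(white,cv2.RETR_EXTERNAL,cv2.CHAIN_APPROX_NONE)
    k=max(cs,key=cv2.contourArea); box=cv2.boxPoints(cv2.minAreaRect(k))
    print(n,'box px',box.round(1).tolist()); print([ray(c,*p,.052).round(3).tolist() for p in box])
    blk=((im.max(2)<45)*sub).astype(np.uint8)
    yb=238 if n=='bottle' else 225
    blk[:yb]=0
    g=((hsv[...,0]>40)&(hsv[...,0]<90)&(hsv[...,1]>120)).astype(np.uint8)*sub
    ring=np.zeros_like(g); cs,_=cv2.findContours(blk,cv2.RETR_EXTERNAL,cv2.CHAIN_APPROX_NONE)
    k=max(cs,key=cv2.contourArea); rr=cv2.minAreaRect(k); print('rocker',rr, [ray(c,*p,.06).round(3).tolist() for p in cv2.boxPoints(rr)], 'ctr',ray(c,*rr[0],.06).round(4))
    cv2.fillPoly(ring,[cv2.convexHull(k)],1)
    wb=white*ring
    for m,mm in(('white',wb),('green',g)):
        v,u=np.nonzero(mm); print(m,len(u),u.mean(),v.mean(),ray(c,u.mean(),v.mean(),.062).round(4),np.median(W[v,u],0).round(4))
cr=np.hstack([c['image'][170:310,185:295],c['image'][155:295,385:495]])
cv2.imwrite('pics/crop.png',cv2.resize(cr[:,:,::-1],None,fx=3,fy=3,interpolation=2))
E
```

```text
bottle box px [[191.0, 199.0], [259.1000061035156, 181.1999969482422], [285.0, 280.6000061035156], [216.89999389648438, 298.3999938964844]]
[[0.602, 0.29, 0.052], [0.642, 0.147, 0.052], [0.431, 0.089, 0.052], [0.394, 0.228, 0.052]]
rocker ((238.0, 273.0), (0.0, 0.0), 0.0) [[0.445, 0.185, 0.06], [0.445, 0.185, 0.06], [0.445, 0.185, 0.06], [0.445, 0.185, 0.06]] ctr [0.4454 0.1849 0.06  ]
white 0 nan nan [nan nan nan] [nan nan nan]
green 57 259.0877192982456 261.2105263157895 [0.4697 0.1419 0.062 ] [0.4705 0.1422 0.0585]
beaker box px [[396.0, 173.3000030517578], [463.3999938964844, 161.89999389648438], [480.5, 262.70001220703125], [413.1000061035156, 274.1000061035156]]
[[0.662, -0.147, 0.052], [0.688, -0.294, 0.052], [0.469, -0.321, 0.052], [0.445, -0.178, 0.052]]
rocker ((449.0, 249.0), (0.0, 0.0), 0.0) [[0.497, -0.253, 0.06], [0.497, -0.253, 0.06], [0.497, -0.253, 0.06], [0.497, -0.253, 0.06]] ctr [ 0.4971 -0.2529  0.06  ]
white 0 nan nan [nan nan nan] [nan nan nan]
green 63 457.6507936507937 241.23809523809524 [ 0.5132 -0.2711  0.062 ] [ 0.5121 -0.268   0.0732]<stdin>:20: RuntimeWarning: Mean of empty slice.
  ret = ret.dtype.type(ret / rcount)
  return _methods._mean(a, axis=axis, dtype=dtype,
  ret = um.true_divide(
```

View pics/crop.png

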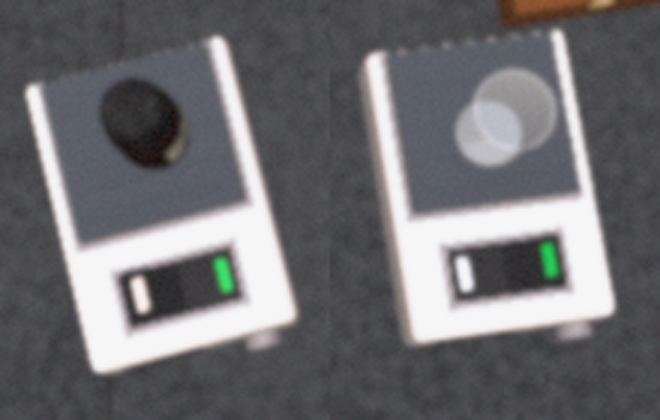

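The crop shows both rockers clearly, with the white bar on the left and the green on the right of each. I'll take the rocker frame as the hole in the white box, then find the bars inside it.

```bash
python3 - <<'E'
from m import *
c=cap('top'); W=world(c); im=c['image'].astype(int)
hsv=cv2.cvtColor(c['image'],cv2.COLOR_RGB2HSV)
for n,(x0,y0,x1,y1),yaw in (('bottle',(219,248,272,284),15.5),('beaker',(418,230,470,262),7.3)):
    sub=np.zeros((480,640),np.uint8); sub[y0:y1,x0:x1]=1
    dark=((im.min(2)<130)*sub).astype(np.uint8)
    cs,_=cv2.findContours(dark,cv2.RETR_EXTERNAL,cv2.CHAIN_APPROX_NONE)
    cs=[k for k in cs if abs(cv2.boundingRect(k)[0]+cv2.boundingRect(k)[2]/2-(x0+x1)/2)<12]
    k=max(cs,key=cv2.contourArea); rr=cv2.minAreaRect(k); B=np.array([ray(c,*p,.054) for p in cv2.boxPoints(rr)])
    C=ray(c,*rr[0],.054); print(n,rr,'ctr',C.round(4),'sides',np.linalg.norm(B-np.roll(B,1,0),axis=1).round(4))
    ring=np.zeros_like(sub); cv2.fillPoly(ring,[cv2.convexHull(k)],1); er=cv2.erode(ring,np.ones((3,3)))
    w=((im.min(2)>110)*er); g=((hsv[...,0]>40)&(hsv[...,0]<90)&(hsv[...,1]>100))*er
    y=np.radians(yaw); R=np.array([[np.cos(y),-np.sin(y)],[np.sin(y),np.cos(y)]])
    for m,mm,z in(('white',w,.07 if n=='bottle' else .058),('green',g,.058 if n=='bottle' else .07)):
        v,u=np.nonzero(mm); p=ray(c,u.mean(),v.mean(),z); print(m,len(u),p.round(4),'rel',(R.T@(p-C)[:2]).round(4))
    sgn=1 if n=='bottle' else -1
    print('pad',(C[:2]+R@[0,sgn*.025]).round(4))
    q=((W-C)[...,:2]@R)
    for t in np.arange(-.04,.041,.01):
        m=(abs(q[...,1]-t)<.005)&(abs(q[...,0])<.012)&(abs(W[...,2]-.06)<.03); print(t.round(2),np.median(W[m][:,2]).round(4),end=' | ')
    print()
    m=(W[...,2]>.1)&(abs(q[...,0]-.105)<.06)&(abs(q[...,1])<.06);print('tall',m.sum(),np.median(W[m],0) if m.any() else '')
E
```

```text
bottle ((244.5538330078125, 265.03076171875), (18.418214797973633, 38.76595687866211), 74.74488067626953) ctr [0.4624 0.1728 0.054 ] sides [0.0384 0.0799 0.0386 0.0795]
white 70 [0.4553 0.1973 0.07  ] rel [-0.0003  0.0255]
green 65 [0.4704 0.1425 0.058 ] rel [-0.0004 -0.0313]
pad [0.4557 0.1968]
-0.04 0.0563 | -0.03 0.059 | -0.02 0.0583 | -0.01 0.0585 | 0.0 0.0595 | 0.01 0.0644 | 0.02 0.0695 | 0.03 0.0744 | 0.04 0.0553 | 
tall 592 [0.55960119 0.18678527 0.15198245]
beaker ((443.6445007324219, 243.9392852783203), (17.866718292236328, 37.93826675415039), 81.25383758544922) ctr [ 0.5085 -0.2437  0.054 ] sides [0.0377 0.0809 0.0378 0.0805]
white 74 [ 0.5039 -0.2122  0.058 ] rel [-0.0006  0.0319]
green 71 [ 0.5122 -0.2686  0.07  ] rel [ 0.0005 -0.0252]
pad [ 0.5117 -0.2685]
-0.04 0.056 | -0.03 0.0743 | -0.02 0.0701 | -0.01 0.0647 | 0.0 0.0601 | 0.01 0.0584 | 0.02 0.0584 | 0.03 0.059 | 0.04 0.057 | 
tall 357 [ 0.60615724 -0.23642323  0.12148513]
```

Checks: heights measure about 58 mm (down halves) and up to 74 mm (raised halves), and the bars lie where they should. The yaws are about 15.5° for the bottle's stirrer and 7.3° for the beaker's. I'll press with the fingers shut and tool y along rocker y, so the gripper body stays clear of the bottle and beaker. The target over the bottle's OFF half is (0.456, 0.195).

Emit:
play_rows:
  commands:
    - [[0.03,0.04,0.0,0,0,-0.047,1],[0.06,0.08,0.0,0,0,-0.094,1],[0.09,0.12,0.0,0,0,-0.094,1],[0.12,0.16,0.0,0,0,-0.094,1],[0.15,0.2,0.0,0,0,-0.094,1]]

```text
time_s: 0.7
tcp_pos: [0.3737, -0.3821, 0.2225]
ee_rot: [[-0.964, -0.267, 0.0], [-0.267, 0.964, -0.0], [-0.0, -0.0, -1.0]]
wrist_force: [0.2, -1.1, -0.5]
gripper_width: 0.632
```

Emit:
play_rows:
  commands:
    - [[0.0166,0.046,0,0,0,0,1],[0.033,0.092,0,0,0,0,1],[0.05,0.138,0,0,0,0,1],[0.066,0.184,0,0,0,0,1],[0.083,0.23,0,0,0,0,1]]

```text
time_s: 1.2
tcp_pos: [0.4561, -0.1519, 0.2227]
ee_rot: [[-0.964, -0.268, 0.0], [-0.268, 0.964, 0.0], [-0.0, -0.0, -1.0]]
wrist_force: [0.2, 0.1, -0.4]
gripper_width: 0.171
```

Emit:
play_rows:
  commands:
    - [[0,0.048,0,0,0,0,1],[0,0.096,0,0,0,0,1],[0,0.144,0,0,0,0,1],[0,0.192,0,0,0,0,1],[0,0.24,0,0,0,0,1]]

```text
time_s: 1.7
tcp_pos: [0.4555, 0.0881, 0.2228]
ee_rot: [[-0.963, -0.268, 0.001], [-0.268, 0.963, 0.0], [-0.001, 0.0, -1.0]]
wrist_force: [1.0, 0.3, 0.8]
gripper_width: 0.006
```

Emit:
play_rows:
  commands:
    - [[0,0.04,0,0,0,0,1],[0,0.08,0,0,0,0,1],[0,0.108,0,0,0,0,1],[0,0.108,-0.04,0,0,0,1],[0,0.108,-0.04,0,0,0,1]]

```text
time_s: 2.2
tcp_pos: [0.4527, 0.193, 0.1782]
ee_rot: [[-0.963, -0.268, -0.009], [-0.268, 0.963, -0.005], [0.01, -0.003, -1.0]]
wrist_force: [-0.6, -1.4, -0.7]
gripper_width: 0.006
```

```bash
python3 - <<'E'
from m import *
s=r.sense(); print(s['time_s'],s['tcp_pos'],np.array(s['ee_rot']).round(3),s['wrist_force'],s['gripper_width'])
c=cap('wrist'); W=world(c); save(c,'w1.png'); hsv=cv2.cvtColor(c['image'],cv2.COLOR_RGB2HSV); im=c['image']
g=(hsv[...,0]>40)&(hsv[...,0]<90)&(hsv[...,1]>120)&(W[...,2]>.05)&(W[...,2]<.08)
print(g.sum(),np.median(W[g],0) if g.any() else '')
w=(im.min(2)>150)&(W[...,2]>.066)&(W[...,2]<.08)&(c['range_z']>0)
print(w.sum(),np.median(W[w],0) if w.any() else '')
E
```

```text
2.2 [0.45268296 0.19303235 0.17820214] [[-0.963 -0.268 -0.009]
 [-0.268  0.963 -0.005]
 [ 0.01  -0.003 -1.   ]] [-0.56061297 -1.42208106 -0.66431975] 0.005775259246403725
324 [0.46839099 0.14172578 0.05835256]
361 [0.45372515 0.196069   0.07222103]
```

View pics/w1.png

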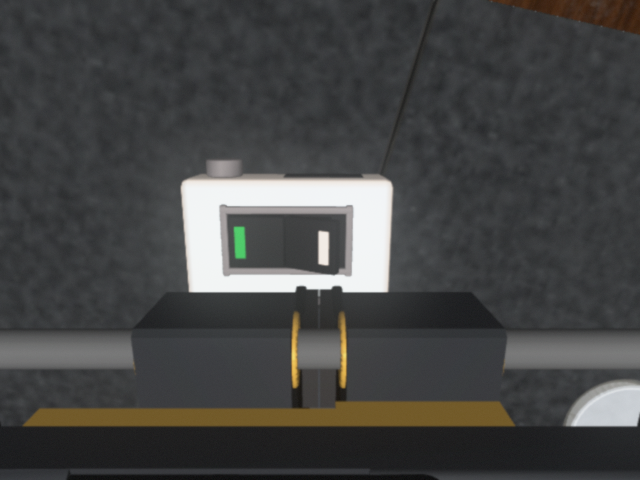

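The wrist view agrees to about 2 mm: white bar at (0.454, 0.196, 0.072), under the fingers. The gripper body runs along y and clears the bottle. Descending.

Emit:
play_rows:
  commands:
    - [[0,0,-0.04,0,0,0,1],[0,0,-0.08,0,0,0,1],[0,0,-0.098,0,0,0,1],[0,0,-0.098,0,0,0,1],[0,0,-0.098,0,0,0,1]]

```text
time_s: 2.75
tcp_pos: [0.4573, 0.1944, 0.0862]
ee_rot: [[-0.964, -0.267, 0.002], [-0.267, 0.964, 0.001], [-0.002, 0.0, -1.0]]
wrist_force: [-0.2, 0.8, 0.6]
gripper_width: 0.005
```

Emit:
play_rows:
  commands:
    - [[0,0,-0.006,0,0,0,1],[0,0,-0.012,0,0,0,1],[0,0,-0.018,0,0,0,1],[0,0,-0.022,0,0,0,1],[0,0,-0.025,0,0,0,1]]

```text
time_s: 3.25
tcp_pos: [0.4555, 0.1938, 0.0589]
ee_rot: [[-0.964, -0.267, -0.001], [-0.267, 0.964, -0.001], [0.001, -0.0, -1.0]]
wrist_force: [-0.7, -0.2, 1.0]
gripper_width: 0.004
```

Emit:
play_rows:
  commands:
    - [[0,0,-0.001,0,0,0,1],[0,0,-0.001,0,0,0,1],[0,0,0.03,0,0,0,1],[0,0,0.07,0,0,0,1],[0,0,0.115,0,0,0,1]]

```text
time_s: 3.75
tcp_pos: [0.4551, 0.1935, 0.1747]
ee_rot: [[-0.964, -0.267, -0.003], [-0.267, 0.964, -0.002], [0.003, -0.001, -1.0]]
wrist_force: [1.4, 1.5, 0.3]
gripper_width: 0.008
```

```bash
python3 - <<'E'
from m import *
s=r.sense(); print(s['time_s'],s['tcp_pos'])
c=cap('wrist'); W=world(c); hsv=cv2.cvtColor(c['image'],cv2.COLOR_RGB2HSV); im=c['image']
C=np.array([.4624,.1728]); y=np.radians(15.5); R=np.array([[np.cos(y),-np.sin(y)],[np.sin(y),np.cos(y)]])
q=(W[...,:2]-C)@R
for t in np.arange(-.03,.031,.01):
    m=(abs(q[...,1]-t)<.005)&(abs(q[...,0])<.012)&(abs(W[...,2]-.06)<.03); print(t.round(2),m.sum(),np.median(W[m][:,2]).round(4))
E
```

```text
3.75 [0.45511651 0.19345577 0.17467041]
-0.03 550 0.0736
-0.02 612 0.0689
-0.01 568 0.0636
0.0 534 0.0585
0.01 521 0.0577
0.02 517 0.0577
0.03 518 0.0581
```

Switched off: the OFF half is level at 58 mm and the other half is raised. Next the beaker's ON half, at (0.511, -0.2665).

Emit:
play_rows:
  commands:
    - [[0.005,-0.046,0,0,0,-0.07,1],[0.01,-0.092,0,0,0,-0.143,1],[0.015,-0.138,0,0,0,-0.143,1],[0.02,-0.184,0,0,0,-0.143,1],[0.026,-0.23,0,0,0,-0.143,1]]

```text
time_s: 4.3
tcp_pos: [0.4817, -0.0376, 0.1743]
ee_rot: [[-0.992, -0.128, 0.0], [-0.128, 0.992, 0.0], [-0.0, 0.0, -1.0]]
wrist_force: [0.8, -0.0, -0.5]
gripper_width: 0.005
```

Emit:
play_rows:
  commands:
    - [[0.006,-0.046,0,0,0,0,1],[0.012,-0.092,0,0,0,0,1],[0.018,-0.138,0,0,0,0,1],[0.024,-0.184,0,0,0,0,1],[0.03,-0.231,0,0,0,0,1]]

```text
time_s: 4.8
tcp_pos: [0.5118, -0.2687, 0.174]
ee_rot: [[-0.992, -0.127, -0.0], [-0.127, 0.992, 0.0], [0.0, 0.0, -1.0]]
wrist_force: [0.3, 0.3, 0.2]
gripper_width: 0.003
```

Emit:
play_rows:
  commands:
    - [[0,0,0,0,0,0,1],[0,0,0,0,0,0,1]]

```text
time_s: 5.0
tcp_pos: [0.5113, -0.2678, 0.1734]
ee_rot: [[-0.992, -0.125, -0.002], [-0.125, 0.992, 0.001], [0.001, 0.001, -1.0]]
wrist_force: [0.1, 0.2, 0.0]
gripper_width: 0.006
```

```bash
python3 - <<'E'
from m import *
s=r.sense(); print(s['time_s'],s['tcp_pos'])
c=cap('wrist'); W=world(c); hsv=cv2.cvtColor(c['image'],cv2.COLOR_RGB2HSV)
g=(hsv[...,0]>40)&(hsv[...,0]<90)&(hsv[...,1]>120)&(W[...,2]>.05)&(W[...,2]<.08)
print(g.sum(),np.median(W[g],0)); save(c,'w2.png')
E
```

```text
5.0 [ 0.51130311 -0.26777386  0.17341918]
337 [ 0.51049277 -0.26835996  0.07223943]
```

View pics/w2.png

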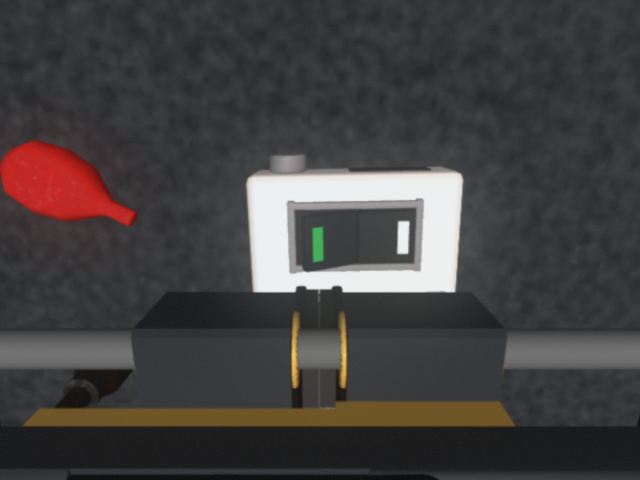

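The green bar measures (0.510, -0.268, 0.072), under the fingers, with the ON half raised. Pressing.

Emit:
play_rows:
  commands:
    - [[0,0.001,-0.04,0,0,0,1],[0,0.001,-0.075,0,0,0,1],[0,0.001,-0.09,0,0,0,1],[0,0.001,-0.09,0,0,0,1],[0,0.001,-0.096,0,0,0,1]]

```text
time_s: 5.55
tcp_pos: [0.5133, -0.2651, 0.0799]
ee_rot: [[-0.992, -0.13, 0.003], [-0.13, 0.992, -0.001], [-0.002, -0.001, -1.0]]
wrist_force: [0.2, 0.4, 0.9]
gripper_width: 0.007
```

Emit:
play_rows:
  commands:
    - [[0,0,-0.006,0,0,0,1],[0,0,-0.012,0,0,0,1],[0,0,-0.016,0,0,0,1],[0,0,-0.02,0,0,0,1],[0,0,-0.02,0,0,0,1]]

```text
time_s: 6.05
tcp_pos: [0.5117, -0.2657, 0.0583]
ee_rot: [[-0.992, -0.127, -0.001], [-0.127, 0.992, 0.0], [0.001, 0.0, -1.0]]
wrist_force: [0.6, -0.5, 2.2]
gripper_width: 0.004
```

Emit:
play_rows:
  commands:
    - [[0,0,0,0,0,0,1],[0,0,0.0,0,0,0,1],[0,0,0.03,0,0,0,1],[0,0,0.07,0,0,0,1],[0,0,0.115,0,0,0,1]]

```text
time_s: 6.55
tcp_pos: [0.5108, -0.2655, 0.1733]
ee_rot: [[-0.992, -0.127, -0.004], [-0.127, 0.992, 0.001], [0.004, 0.002, -1.0]]
wrist_force: [1.4, 0.4, -0.6]
gripper_width: 0.008
```

Emit:
play_rows:
  commands:
    - [[-0.02,0,0.04,0,0,0,1],[-0.05,0,0.07,0,0,0,1],[-0.08,0,0.1,0,0,0,1],[-0.08,0,0.1,0,0,0,1],[-0.08,0,0.1,0,0,0,1]]

```text
time_s: 7.05
tcp_pos: [0.4317, -0.2658, 0.2741]
ee_rot: [[-0.992, -0.127, 0.002], [-0.127, 0.992, 0.0], [-0.002, -0.0, -1.0]]
wrist_force: [0.3, -0.7, -1.2]
gripper_width: 0.001
```

```bash
python3 - <<'E'
from m import *
s=r.sense(); print(s['time_s'],s['tcp_pos'])
a=cap('top'); b=cap('wrist'); sc=cap('scene'); save(sc,'s2.png')
for nm,c in(('top',a),('wrist',b)):
  W=world(c)
  for n,C,d in(('bottle',[.4624,.1728],15.5),('beaker',[.5085,-.2437],7.3)):
    y=np.radians(d); R=np.array([[np.cos(y),-np.sin(y)],[np.sin(y),np.cos(y)]]); q=(W[...,:2]-C)@R; print(nm,n)
    for t in np.arange(-.03,.031,.01):
        m=(abs(q[...,1]-t)<.005)&(abs(q[...,0])<.012)&(abs(W[...,2]-.06)<.03); print(t.round(2),m.sum(),np.median(W[m][:,2]).round(4) if m.any() else '',end=' | ')
    m=(W[...,2]>.1)&(W[...,2]<.17)&(abs(q[...,0]-.105)<.06)&(abs(q[...,1])<.06);print('tall',m.sum(),np.median(W[m],0) if m.any() else '')
E
```

```text
7.05 [ 0.43165668 -0.26575729  0.27413107]
top bottle
-0.03 65 0.0738 | -0.02 55 0.0697 | -0.01 55 0.065 | 0.0 54 0.0596 | 0.01 56 0.0588 | 0.02 57 0.0584 | 0.03 55 0.0588 | tall 593 [0.55941025 0.18658441 0.1520183 ]
top beaker
-0.03 0  | -0.02 0  | -0.01 0  | 0.0 0  | 0.01 0  | 0.02 0  | 0.03 0  | tall 0 
wrist bottle
-0.03 0  | -0.02 0  | -0.01 0  | 0.0 0  | 0.01 0  | 0.02 0  | 0.03 0  | tall 0 
wrist beaker
-0.03 41 0.0582 | -0.02 58 0.0579 | -0.01 100 0.0578 | 0.0 48 0.0579 | 0.01 40 0.0649 | 0.02 55 0.0683 | 0.03 31 0.0735 | tall 37 [ 0.5814481  -0.2459508   0.11385512]
```

View pics/s2.png

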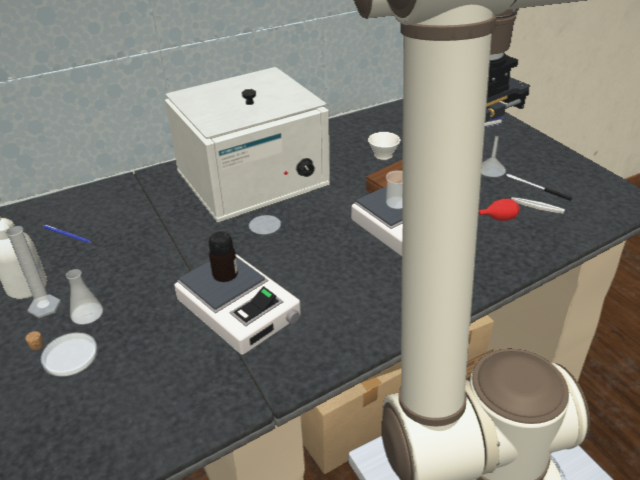

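The scene view shows the bottle upright at about (223,258). The beaker is upright at about (396,190), where it stood at the start. Both pressed halves measure 58 mm and the arm is clear, so I'm handing in.

```bash
python3 -c "
from station import r
print(r.finish_job())"
```

```text
the job is handed in; nothing more can be done
None
```

I switched off the brown bottle's stirrer, then switched on the beaker's, pressing each rocker with the shut fingers. I handed the job in at about 7 s of the 37 s allowed.

My last checks before hand-in:
- **Switches:** the bottle's OFF half and the beaker's ON half both measured about 58 mm, level and fully down. The opposite halves were raised to about 74 mm.
- **Bottle:** it had moved less than 1 mm and was upright.
- **Beaker:** it looked upright and in place in the scene picture. The arm blocked the top camera there, so I have no exact measurement of how far it moved.
- **Arm:** the gripper was about 0.27 m high and touching nothing. The wrist force never read above about 2.5 N.

No check failed or disagreed.

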